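# Press the keyed stake home in the spring-loaded bench hub and hold it

## Task

Take the steel stake with the square head and the pointer tab out of the wooden rack and push its keyed shank into the hub on the bench, turning it until the key slips into the keyway. Keep pushing against the spring inside until the collar sits flush on the hub, and finish still gripping the stake and holding it pressed down, ready for the clamp screw to be tightened. Leave the other stake, the jar and the steel block where they are.

Things in the scene. Friction and masses are not known exactly. Their poses are not given: they have to be found in the camera images.
- stake: Loose steel stake, 0.2 to 0.3 kg, upright in a hole of the wooden rack. Origin on its axis at the collar's underside; z up, x towards the key. Collar: disc 44 mm across, z 0 to 6 mm, with a pointer tab 8 mm wide out to 32 mm on the +x side, right above the key. Shank below: round, 18 mm across, z 0 to -42, the last 7 mm tapering to 11 mm. Square head on top.
- stake_grip (a point): Where to grip the stake: middle of its square head, 30 mm above the collar's underside. Head 26 x 26 mm, flats facing the stake's x and y, from 6 to 42 mm above the collar's underside, a low dome on top up to 51 mm.
- stake_key (a point): Lower outer end of the key, on the stake's +x side, 14 mm from the axis and 22 mm below the collar's underside. The key is 6 mm wide and runs from there up to the collar; the lowest 20 mm of the shank has no key and is a round pilot.
- hub: Steel hub fixed to the bench: round body 72 mm across, 70 mm high, on a square 110 mm flange 8 mm thick. A small clamp screw with a T-bar on the side away from the keyway needs no handling. Origin at the centre of its underside, on the bench; z up; x points along the keyway.
- hub_mouth (a point): Centre of the bore at the hub's flat top face, 70 mm above the bench, axes as the hub. Bore 20 mm across, 1 mm play all round the shank. If the key is out of line, the pilot goes in 20 mm and the key rests on the face, collar 22 mm above it. In line, the key goes down, the tip meets the plunger with the collar 12 mm above the face, and the collar stops on the face.
- hub_keyway (a point): Point on the hub's top face in the middle of the keyway, 20 mm from the bore's axis towards hub +x. The keyway is a slot 8 mm wide, running from the bore out to 30 mm from the axis, 52 mm deep.
- plunger (a joint): Brass spring plunger in the bore, 18 mm across, its top 30 mm below the hub's top face at rest. Value in m: 0 at rest, growing as it is pressed down, about 0.012 with the collar flush. The spring pushes up with 4 N at first and about 9 N with the collar flush, so it lifts the stake if let go.
- rack: Fixed block of pale wood 80 x 200 x 52 mm high, with two through holes 32 mm in diameter, 55 mm either side of its centre along its y axis. Origin at the centre of its underside, z up. The stakes hang in the holes with their collars on its top face; either stake may be in either hole.
- round_stake: The other steel stake, in the other hole of the rack: same collar and shank but no tab, no key and a round mushroom head 34 mm across, 48 mm above the collar's underside. Origin at the underside of the collar. To be left alone.
- bench_block: Loose polished steel block 65 x 65 x 18 mm lying on the bench, origin at the centre of its underside. To be left alone.
- jar: Loose closed glass jar, 52 mm across, 65 mm high, black lid, standing on the bench, origin at the centre of its underside. To be left alone.
There are look-alikes about, which are no part of the job. Several things look just like the hub: the one meant starts farthest to the robot's right. What is shaped like the stake but pink is not meant.

How it is judged:
By the outcome, as a careful person would: the job done as asked, in the order asked, and still so for the second after the job is handed in, while the arm keeps its last pose, push and grip.
It also fails if it takes over 40 s, if anything falls off the work surface, if the arm or the gripper's body presses on something with over 40 N, if the wrist force passes 120 N, or if a joint passes its speed limit or range.

## Robot

A 7-joint arm with a two-finger parallel gripper is mounted at the origin on the work surface. World frame = base frame: x ahead of the robot, y to its left, z up, the work surface at z = 0. Lengths are in m, angles in rad, forces in N, time in s.
With the tool pointing down it reaches from about 0.425 to 0.95 m from the base axis. Payload 4.7 kg.
Tool frame: the origin (TCP) lies at the very end of the fingers, on their centre line; the grasp point (between the pads) lies manip.tcp_to_grasp behind it (manip.tcp_to_grasp is the distance from the TCP to the grasp point, in m); z points along the fingers, y is the line along which they close (so a half turn about z gives the same grasp; the last joint's range is limited). The gripper opens to 87 mm and grips with 3 to 60 N. Pads are 19 mm wide; open, the fingers measure 117 mm over their backs; the gripper's body (75 mm by 190 mm) begins 51 mm behind the grasp point.
Start: joints at [-1.211, 0.469, -0.049, 1.532, 0.024, 1.141, -0.082], TCP at [0.256, 0.625, 0.223] pointing down, gripper open.
Joint ranges: [-2.59, 2.59], [-0.33, 1.99], [-1.39, 1.29], [0.1, 2.45], [-1.04, 4.18], [0.21, 1.99], [-2.66, 2.66]. Speed limits (rad/s): [2.57, 2.57, 3.14, 3.14, 3.14, 3.14, 3.14].

## Interface

Orientations are given as a unit quaternion [x, y, z, w].
In Python, from cell import manip gives the robot as it stands.
- The arm moves only by the tool move_arm, never from a script. Its argument "commands" is a list of rows, each a list of 3 entries, a list of its own where there are three numbers: the shift along the world's x, y, z in cm, then the turn, a rotation vector about the world's x, y, z in rad, then the opening, from -1 (shut) to 1 (fully open). A call has 1 to 20 rows; each row shifts and turns the commanded pose from where the row before left it; what a row does not reach is not made up. A row lasts 1/8 s, in which the tool goes at most 62.5 mm and 10.7 degrees, less where a joint would pass 70% of its speed; a pose out of reach is approached as far as the arm can. A call is refused whole if a number of a shift passes 6.25 or a number of a turn 0.188, either way. A call with a gripper value outside its range is refused whole. The fingers move at their own pace and stop on an object; "newtons" is the grip in N (left out, the last holds). Time passes only in rows, so rows that do not move let the fingers close. It gives the time, the measured TCP pose, the force, the opening and the grip force at its end, in the units of the state.
- manip.get_state(): the state, without advancing time (a new reading comes with each control period).
- manip.camera(name): name is "side" or "top" or "wrist"; returns a dict with "image" (400x640x3 uint8, blue, green, red), "depth" (400x640 float32, m along the optical axis (not along the pixel's ray), 0 where there is no reading), "fovy" (degrees; the focal length in pixels is half the picture's height over the tangent of half this angle, whatever the lens; pixels are square), "cx", "cy" (the principal point, pixels), "extrinsics" (4x4, takes a point from world to camera coordinates). Camera axes: x right, y down, z forward; pixel columns grow to the right and rows downward; lengths in m; the calibration is good to about 2 mm. The wrist camera is an equidistant fisheye: a pixel r from the principal point sees the ray r / f radians off the axis. A picture is of the moment at which its call begins.
- manip.job_done(): hands the job in; it is judged then, once.
The state is a dict: "time_s": time; "q": joint angles; "qd": joint speeds; "effort": joint torques, N m; "ee_pos": TCP position; "ee_rot": TCP orientation; "wrist_force": force on the tool from outside, world axes, zero at the start; "torque": the same for the moment, N m; "width": opening from 0.0 (shut) to 1.0 (fully open); "finger_force": force on a finger pad.
Only numpy, scipy, OpenCV 4.12 (cv2) and the standard library are available. Lean on these libraries where they do the work, as an engineer would, in place of code of your own. Each camera call takes 0.05 s, during which the arm holds its last target. There are 200 camera calls.

## Working session

There is one attempt and no reset: what is moved stays moved. The work goes in short steps, Python scripts to look and compute and a tool call to move; the robot and the scene stay as the last step left them, time stands still between calls to the robot, and variables do not carry over. Pictures are saved under pics/ and viewed, at most 10 in all, crops included, and the job is handed in when it is done.

Besides the shell and the picture viewer there is one more tool, called after ">>>" as name(argument=value, ...) on one line, values as JSON. move_arm: Moves the arm, as the interface text tells. Its arguments: {"type":"object","properties":{"commands":{"type":"array"},"newtons":{"type":"number"}},"required":["commands"]}

```bash
mkdir -p pics; cat > h.py <<'E'
import numpy as np, cv2
from cell import manip
def cam(n):
    c=manip.camera(n); c["f"]=200/np.tan(np.radians(c["fovy"])/2); return c
def ray(c,u,v):
    E=np.array(c["extrinsics"]);R,t=E[:3,:3],E[:3,3]
    d=np.array([(u-c["cx"])/c["f"],(v-c["cy"])/c["f"],1.])
    return -R.T@t, R.T@d
def plane(c,u,v,z):
    o,d=ray(c,u,v); return o+d*(z-o[2])/d[2]
def cloud(c):
    v,u=np.mgrid[:400,:640]; Z=c["depth"]
    p=np.stack([(u-c["cx"])/c["f"]*Z,(v-c["cy"])/c["f"]*Z,Z],-1)
    E=np.array(c["extrinsics"]); P=(p-E[:3,3])@E[:3,:3]; P[Z==0]=np.nan
    return P
E
python3 - <<'E'
from h import *
for n in ("top","side"):
    c=cam(n); cv2.imwrite(f"pics/{n}0.png",c["image"]); np.save(n+"0.npy",cloud(c))
    print(n,c["f"],c["cx"],c["cy"],np.round(c["extrinsics"],3).tolist())
print(manip.get_state(), manip.tcp_to_grasp)
E
```

```text
top 413.6983748703362 318.75839008909884 195.83702890317164 [[0.0, -1.0, 0.005, -0.043], [-0.993, -0.001, -0.117, 0.551], [0.117, -0.005, -0.993, 1.011], [0.0, 0.0, 0.0, 1.0]]
side 513.8223710326481 311.34400684128036 201.65008999733348 [[0.812, -0.584, -0.015, -0.451], [-0.41, -0.551, -0.727, 0.278], [0.416, 0.597, -0.686, 0.935], [0.0, 0.0, 0.0, 1.0]]
{'time_s': 0.1, 'q': array([-1.21089914,  0.46937157, -0.04857607,  1.53356864,  0.02410426,
        1.14099809, -0.08230005]), 'qd': array([ 1.59558692e-03, -2.81120025e-05,  3.05791754e-04, -2.45580109e-03,
        1.65865836e-03,  1.48366350e-03,  6.01254595e-04]), 'effort': array([ 4.20457054e-04, -5.09169745e+01, -8.11248156e-02, -2.36829060e+01,
       -6.14355924e-02,  3.44928377e-02,  4.54963879e-05]), 'ee_pos': array([0.25567193, 0.62412554, 0.22159951]), 'ee_rot': array([ 1.93169667e-01,  9.81164974e-01, -8.69766922e-04, -1.33848689e-04]), 'wrist_force': array([ 0.04244444, -1.12446551, -0.13908911]), 'torque': array([0.01846113, 0.0150931 , 0.00174545]), 'finger_force': 0.0, 'width': 0.9999175643258994} 0.0187
```

View pics/top0.png

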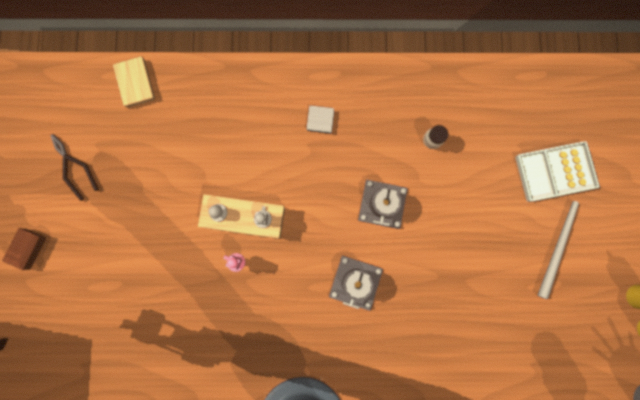

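View pics/side0.png

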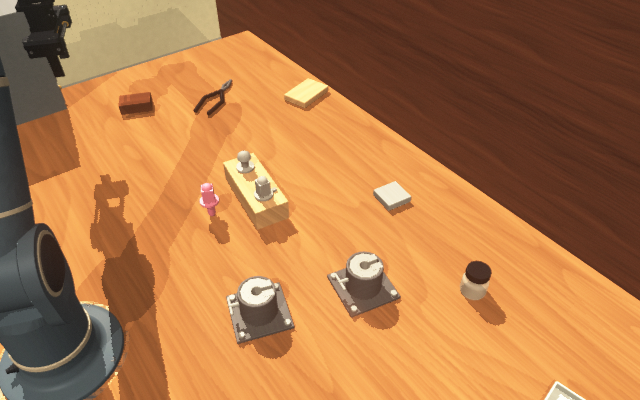

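Top view: the hub-like things are at (385,203) and (358,284). The one at (385,203) is farther right (-y), so it is the one meant. The stakes in the rack are at (217,211), which looks round, and (263,217), which looks square with a tab. The pink decoy is at (235,262). The jar is at (437,135) and the block at (320,120). I'll confirm these in an enlarged crop.

```bash
python3 - <<'E'
from h import *
a=cv2.imread("pics/top0.png");b=cv2.imread("pics/side0.png")
k=lambda i,x,y,w,h:cv2.resize(i[y:y+h,x:x+w],(400,300),interpolation=cv2.INTER_CUBIC)
cv2.imwrite("pics/crop1.png",np.vstack([np.hstack([k(a,195,180,100,75),k(a,345,166,80,60)]),np.hstack([k(b,220,140,80,60),k(b,325,240,80,60)])]))
t=np.load("top0.npy")
for n,(u,v) in dict(sq=(263,217),rd=(217,211),hub=(387,203),hub2=(359,285),rack=(240,228)).items():
    print(n,np.round(t[v,u],4))
P=t.reshape(-1,3)
def sel(c,r,z0,z1):
    m=(np.hypot(P[:,0]-c[0],P[:,1]-c[1])<r)&(P[:,2]>z0)&(P[:,2]<z1);return P[m]
for c in (t[203,387],t[285,359]):
    q=sel(c,.06,.062,.08); print("hubtop",len(q),q.mean(0),(q.max(0)+q.min(0))/2,np.ptp(q,0))
q=sel(t[217,263],.2,.046,.056);print("racktop",len(q),cv2.minAreaRect((q[:,:2]*1000).astype(np.float32)),np.median(q[:,2]))
q=sel(t[217,263],.03,.085,.12);print("head",len(q),q.mean(0),np.ptp(q,0),q[:,2].max())
E
```

```text
sq [0.4927 0.0885 0.0986]
rd [0.5068 0.1968 0.0981]
hub [ 0.5321 -0.2137  0.0371]
hub2 [ 0.3306 -0.1408  0.0412]
rack [0.4688 0.1503 0.0525]
hubtop 609 [ 0.53291325 -0.20597081  0.0700514 ] [ 0.53382998 -0.20692321  0.06871424] [0.06876974 0.0710625  0.01309664]
hubtop 645 [ 0.33395539 -0.13444673  0.07028767] [ 0.33469449 -0.13450216  0.06872795] [0.06793857 0.06931095 0.01298741]
racktop 2200 ((453.26239013671875, 157.09378051757812), (200.81954956054688, 173.99159240722656), 82.1700668334961) 0.052283775141021255
head 127 [0.49224445 0.09517999 0.09815059] [0.0259952  0.02733965 0.01979214] 0.10675946775074494
```

View pics/crop1.png

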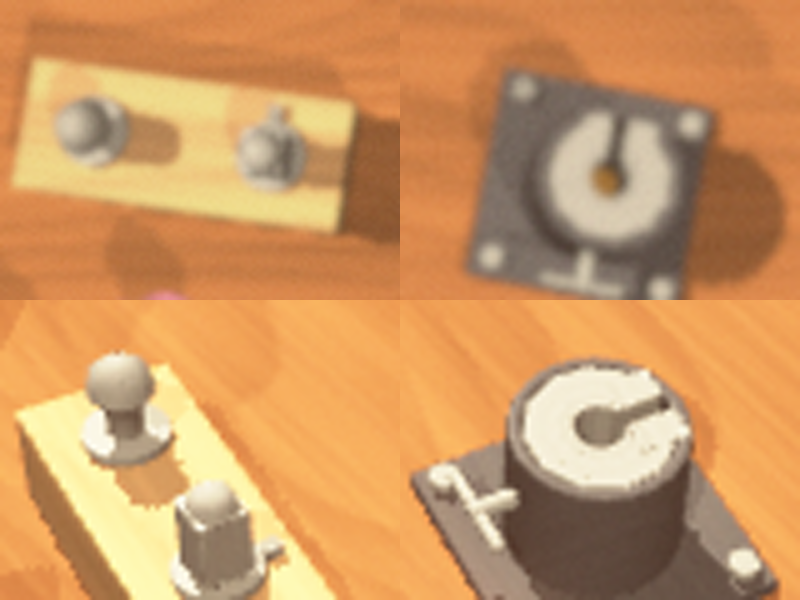

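The crop confirms both. The target stake is top (263,217), with a square head and its tab pointing roughly to +x. The target hub is top (387,203), with its keyway pointing up in the image (+x, slightly -y). Next I'll move above the stake and refine with the wrist camera.

>>> move_arm(commands=[[[2, -4.4, 0.5], [0, 0, 0.019], 1], [[2, -4.4, 0.5], [0, 0, 0.019], 1], [[2, -4.4, 0.5], [0, 0, 0.019], 1], [[2, -4.4, 0.5], [0, 0, 0.019], 1], [[2, -4.4, 0.5], [0, 0, 0.019], 1], [[2, -4.4, 0.5], [0, 0, 0.019], 1], [[2, -4.4, 0.5], [0, 0, 0.019], 1], [[2, -4.4, 0.5], [0, 0, 0.019], 1], [[2, -4.4, 0], [0, 0, 0.019], 1], [[2, -4.4, 0], [0, 0, 0.019], 1], [[2, -4.4, 0], [0, 0, 0.019], 1], [[1.6, -4.5, 0], [0, 0, 0.019], 1], [[0, 0, 0], [0, 0, 0], 1], [[0, 0, 0], [0, 0, 0], 1]])

```text
time_s: 1.85
ee_pos: [0.4914, 0.0962, 0.2623]
ee_rot: [0.08, 0.997, 0.0, -0.0]
wrist_force: [0.9, 0.4, 0.3]
width: 0.997
finger_force: 0.0
```

```bash
cat >> h.py <<'E'
def fray(c,u,v):
    E=np.array(c["extrinsics"]);R,t=E[:3,:3],E[:3,3]
    x,y=u-c["cx"],v-c["cy"];r=np.hypot(x,y)+1e-9;a=r/c["f"]
    d=np.array([x/r*np.sin(a),y/r*np.sin(a),np.cos(a)]);return -R.T@t,R.T@d
def fplane(c,u,v,z):
    o,d=fray(c,u,v);return o+d*(z-o[2])/d[2]
def proj(c,p,fish=False):
    E=np.array(c["extrinsics"]);q=E[:3,:3]@np.array(p)+E[:3,3]
    if not fish:return c["cx"]+c["f"]*q[0]/q[2],c["cy"]+c["f"]*q[1]/q[2]
    r=np.hypot(q[0],q[1]);a=np.arctan2(r,q[2]);return c["cx"]+c["f"]*a*q[0]/r,c["cy"]+c["f"]*a*q[1]/r
E
python3 - <<'E'
from h import *
c=cam("wrist");cv2.imwrite("pics/w1.png",c["image"])
import pickle;pickle.dump(c,open("w1.pkl","wb"))
print(c["f"],np.round(c["extrinsics"],3).tolist());s=manip.get_state();print(s["time_s"],s["ee_pos"],s["ee_rot"])
for p in ([.492,.095,.058],[.533,-.206,.07]):print(proj(c,p,True))
E
```

```text
309.70691628693146 [[0.16, 0.987, -0.001, -0.173], [0.941, -0.152, 0.303, -0.498], [0.299, -0.049, -0.953, 0.289], [0.0, 0.0, 0.0, 1.0]]
1.9 [0.49132113 0.09683931 0.26229595] [ 7.94591825e-02  9.96838020e-01  2.05842153e-04 -3.97835545e-04]
(np.float64(317.9730341254054), np.float64(172.01505027154968))
(np.float64(121.39615412189698), np.float64(236.20175812026073))
```

View pics/w1.png

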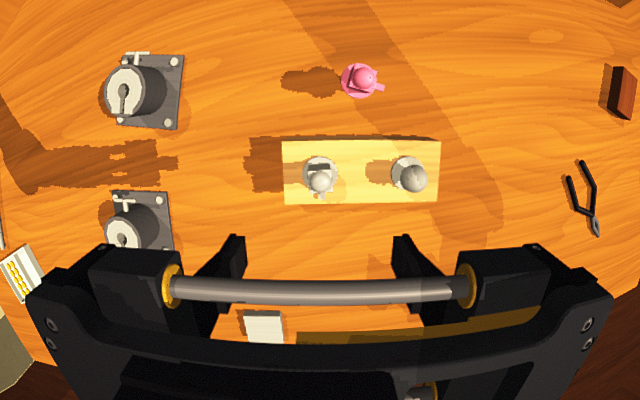

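The wrist view shows the rack with the square stake at (319,177), its tab at about (322,197) partly behind the head, and the two hubs at left. I'll rectify the stake onto the collar plane and the hub onto its top plane to measure both angles.

```bash
cat > rect.py <<'E'
from h import *
def rect(c,x0,y0,z,fish,S=300,h=.045):
    # rows: +x up ; cols: -y right
    g=np.linspace(-h,h,S);X=x0-g[:,None]+0*g;Y=y0-g[None,:]+0*g[:,None]
    E=np.array(c["extrinsics"]);q=np.stack([X,Y,0*X+z],-1)@E[:3,:3].T+E[:3,3]
    r=np.hypot(q[...,0],q[...,1])
    k=c["f"]*(np.arctan2(r,q[...,2])/r if fish else 1/q[...,2])
    return cv2.remap(c["image"],(c["cx"]+k*q[...,0]).astype(np.float32),(c["cy"]+k*q[...,1]).astype(np.float32),cv2.INTER_CUBIC)
E
python3 - <<'E'
from rect import *;import pickle
w=pickle.load(open("w1.pkl","rb"));t=cam("top");s=cam("side");pickle.dump((t,s),open("ts.pkl","wb"))
A=[rect(c,.492,.095,.058,f) for c,f in((w,1),(s,0))]
B=[rect(c,.533,-.206,.070,f) for c,f in((t,0),(s,0))]
cv2.imwrite("pics/r1.png",np.vstack([np.hstack(A),np.hstack(B)]))
E
```

```text
(no output)
```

View pics/r1.png

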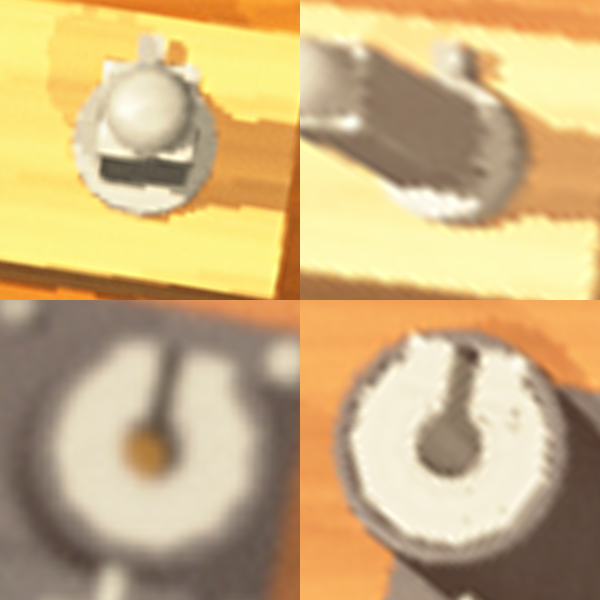

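```bash
cat > meas.py <<'E'
from rect import *
from scipy.optimize import least_squares
def circ(p,R=None):
    f=lambda a:np.hypot(p[:,0]-a[0],p[:,1]-a[1])-(a[2] if R is None else R)
    r=least_squares(f,[*p.mean(0),R or 100],loss="soft_l1");return r.x,np.abs(r.fun).mean()
def hub(c,f,x0=.533,y0=-.206,th=150):
    S=600;h=.045;k=2*h/(S-1);im=rect(c,x0,y0,.070,f,S)
    hsv=cv2.cvtColor(im,cv2.COLOR_BGR2HSV);m=((hsv[...,1]<70)&(hsv[...,2]>th)).astype(np.uint8)
    cs,_=cv2.findContours(m,cv2.RETR_EXTERNAL,cv2.CHAIN_APPROX_NONE)
    ct=max(cs,key=cv2.contourArea);hu=cv2.convexHull(ct)[:,0].astype(float)
    a,e=circ(hu);v,u=np.mgrid[:S,:S];dx=(a[1]-v)*k;dy=-(u-a[0])*k;r=np.hypot(dx,dy)
    d=(m==0)&(r>.014)&(r<.026);an=np.arctan2(dy,dx)
    yaw=np.median(an[d&(np.abs(an+.2)<.5)])
    return x0+h-a[1]*k,y0+h-a[0]*k,a[2]*k,e*k,yaw
E
python3 - <<'E'
from meas import *;import pickle
w=pickle.load(open("w1.pkl","rb"));t,s=pickle.load(open("ts.pkl","rb"))
for n,c,f in(("top",t,0),("side",s,0)):
  for th in (140,170):print(n,np.round(hub(c,f,th=th),4))
S=600;k=.09/599
for n,c,f in(("w",w,1),("side",s,0)):
    im=rect(c,.492,.095,.058,f,S);hsv=cv2.cvtColor(im,cv2.COLOR_BGR2HSV)
    m=(hsv[...,1]<75).astype(np.uint8)
    ct=max(cv2.findContours(m,0,cv2.CHAIN_APPROX_NONE)[0],key=cv2.contourArea)[:,0].astype(float)
    q=ct[(ct[:,1]>(240 if f else 330))&((f==1)|(ct[:,0]>250))]
    a,e=circ(q,.022/k);v,u=np.mgrid[:S,:S];dx=(a[1]-v)*k;dy=-(u-a[0])*k;r=np.hypot(dx,dy);an=np.arctan2(dy,dx)
    d=(m>0)&(r>.0265)&(r<.031)&(abs(an+.1)<.35)
    print(n,.492+.045-a[1]*k,.095+.045-a[0]*k,e*k,d.sum()*k*k*1e6,np.mean(an[d]))
E
```

```text
top [ 0.5375 -0.2099  0.0361  0.0022 -0.1055]
top [ 0.5346 -0.208   0.0319  0.0008 -0.164 ]
side [ 5.339e-01 -2.062e-01  3.450e-02  3.000e-04 -1.699e-01]
side [ 0.5343 -0.2049  0.0337  0.0009 -0.2406]
w 0.49509927866123865 0.09656000008602839 0.0005431936357998247 33.61445480921179 -0.07877083639934308
side 0.4729865090035221 0.07523311159837802 0.004999677111453345 22.53003754170139 0.16076354873073256
```

>>> move_arm(commands=[[[0.2, 0, -2.5], [0, 0, 0.037], 1], [[0.1, 0, -3], [0, 0, 0.037], 1], [[0, 0, -3], [0, 0, 0], 1], [[0, 0, -3], [0, 0, 0], 0.7], [[0, 0, -3], [0, 0, 0], 0.7], [[0, 0, -2.5], [0, 0, 0], 0.7], [[0, 0, -1.8], [0, 0, 0], 0.7], [[0, 0, -1], [0, 0, 0], 0.7], [[0, 0, 0], [0, 0, 0], 0.7]], newtons=40)

```text
time_s: 3.12
ee_pos: [0.4944, 0.0962, 0.0642]
ee_rot: [0.043, 0.999, -0.0, -0.001]
wrist_force: [0.4, -0.3, 0.5]
width: 0.852
finger_force: 0.0
```

>>> move_arm(commands=[[[0, 0, 0], [0, 0, 0], 0.4], [[0, 0, 0], [0, 0, 0], 0.2], [[0, 0, 0], [0, 0, 0], -0.2], [[0, 0, 0], [0, 0, 0], -0.6], [[0, 0, 0], [0, 0, 0], -1], [[0, 0, 0], [0, 0, 0], -1], [[0, 0, 0], [0, 0, 0], -1]], newtons=40)

```text
time_s: 4.0
ee_pos: [0.4949, 0.0958, 0.0646]
ee_rot: [0.043, 0.999, 0.0, 0.0]
wrist_force: [0.0, 0.6, 0.8]
width: 0.297
finger_force: 40.0
```

>>> move_arm(commands=[[[0, 0, 1], [0, 0, 0], -1], [[0, 0, 2], [0, 0, 0], -1], [[0, 0, 3], [0, 0, 0], -1], [[0, 0, 3], [0, 0, 0], -1], [[0, 0, 3], [0, 0, 0], -1], [[0.5, -1.5, 2], [0, 0, 0], -1], [[1, -3.5, 0], [0, 0, -0.022], -1], [[1, -4, 0], [0, 0, -0.022], -1], [[1, -4, 0], [0, 0, -0.022], -1], [[1, -4, 0], [0, 0, -0.022], -1], [[1, -4, 0], [0, 0, -0.022], -1], [[1, -4, 0], [0, 0, 0], -1], [[1, -3.5, 0], [0, 0, 0], -1], [[1, -1.7, 0], [0, 0, 0], -1], [[0, 0, 0], [0, 0, 0], -1], [[0, 0, 0], [0, 0, 0], -1]])

```text
time_s: 6.0
ee_pos: [0.5797, -0.2043, 0.2042]
ee_rot: [0.097, 0.995, 0.001, -0.001]
wrist_force: [1.3, 0.4, -3.3]
width: 0.296
finger_force: 40.0
```

```bash
python3 - <<'E'
from meas import *;import pickle
c=cam("wrist");pickle.dump(c,open("w2.pkl","wb"));s=manip.get_state();print(s["time_s"],s["ee_pos"],s["ee_rot"],s["width"])
for th in(140,170,190):print(np.round(hub(c,1,th=th),4))
x,y=s["ee_pos"][:2];z=s["ee_pos"][2]
A=cv2.resize(c["image"][60:300,200:440],(400,400));B=cv2.resize(rect(c,.533,-.206,.07,1),(400,400))
cv2.imwrite("pics/w2.png",np.hstack([A,B]))
E
```

```text
6.05 [ 0.57975369 -0.20421258  0.20429537] [ 9.69966774e-02  9.95284285e-01  7.52826679e-04 -5.18699414e-04] 0.29631088526130034
[ 0.5367 -0.2068  0.0355  0.002  -0.1973]
[ 0.5387 -0.2073  0.0326  0.0009 -0.1939]
[ 0.5383 -0.2072  0.032   0.001  -0.194 ]
```

View pics/w2.png

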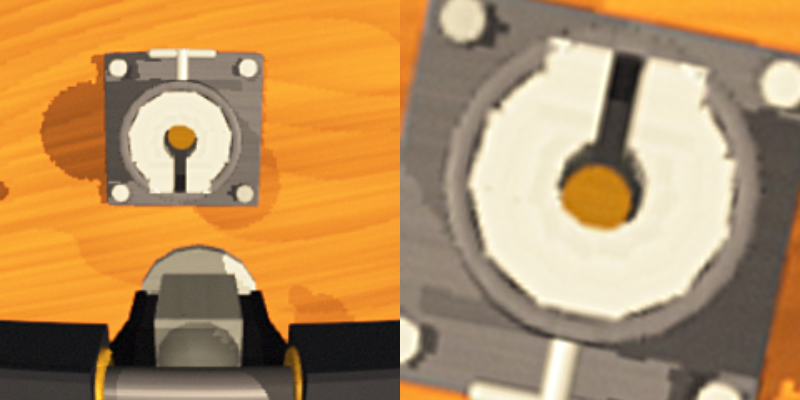

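The wrist view shows the stake held square. In the rectified panel (0.225 mm/px) the bore is at (601,188) and the keyway points to (625,60). That puts the bore at about (0.536, -0.207) with yaw -0.19, and the tool's yaw already matches. I'll move over the bore and lower just into the mouth.

>>> move_arm(commands=[[[-1.5, -0.1, 0], [0, 0, 0], -1], [[-1.5, -0.1, 0], [0, 0, 0], -1], [[-1, 0, -1], [0, 0, 0], -1], [[-0.4, 0, -2], [0, 0, 0], -1], [[0, 0, -2], [0, 0, 0], -1], [[0, 0, -1], [0, 0, 0], -1], [[0, 0, -0.6], [0, 0, 0], -1], [[0, 0, 0], [0, 0, 0], -1], [[0, 0, 0], [0, 0, 0], -1]])

```text
time_s: 7.18
ee_pos: [0.5363, -0.2085, 0.1391]
ee_rot: [0.098, 0.995, -0.0, 0.001]
wrist_force: [0.3, 0.1, -2.8]
width: 0.3
finger_force: 40.0
```

```bash
python3 - <<'E'
from rect import *
s=manip.get_state();print(s["time_s"],s["ee_pos"],s["wrist_force"])
c=cam("wrist");d=cam("side");print(proj(d,[.536,-.207,.07]))
u,v=map(int,proj(d,[.536,-.207,.08]))
cv2.imwrite("pics/w3.png",np.hstack([cv2.resize(c["image"][60:300,200:440],(400,400),interpolation=2),cv2.resize(d["image"][v-50:v+50,u-50:u+50],(400,400),interpolation=2)]))
E
```

```text
7.175 [ 0.5362821  -0.20852537  0.13913773] [ 0.31703658  0.10859105 -2.83816191]
(np.float64(365.4751862316135), np.float64(264.8378536464638))
```

View pics/w3.png

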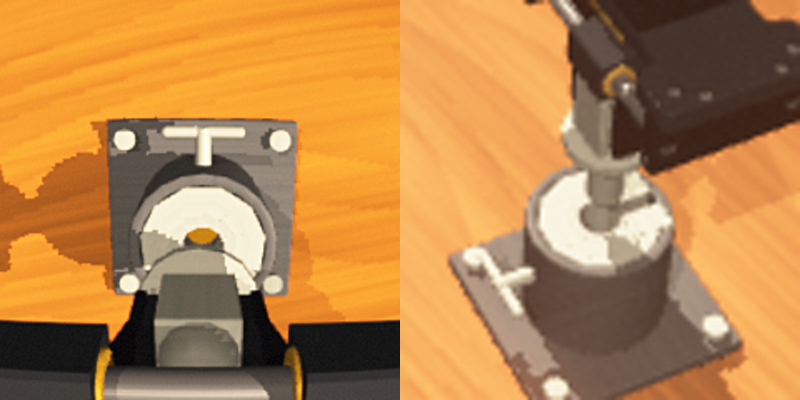

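The side crop shows the tip right over the bore at (600,215), and the wrist panel shows the bore at u=203 against the head at about 200. I'll shift a hair to +y and lower the pilot in, reading the force.

>>> move_arm(commands=[[[0, 0.1, -1], [0, 0, 0], -1], [[0, 0, -0.6], [0, 0, 0], -1], [[0, 0, -0.4], [0, 0, 0], -1], [[0, 0, -0.3], [0, 0, 0], -1], [[0, 0, 0], [0, 0, 0], -1]])

```text
time_s: 7.9
ee_pos: [0.5358, -0.2073, 0.1153]
ee_rot: [0.098, 0.995, 0.0, -0.0]
wrist_force: [1.0, 0.7, -2.0]
width: 0.292
finger_force: 40.0
```

>>> move_arm(commands=[[[0, 0, -0.5], [0, 0, 0], -1], [[0, 0, -0.4], [0, 0, 0], -1], [[0, 0, -0.3], [0, 0, 0], -1], [[0, 0, -0.2], [0, 0, 0], -1], [[0, 0, 0], [0, 0, 0], -1]])

```text
time_s: 8.52
ee_pos: [0.5358, -0.2073, 0.1014]
ee_rot: [0.098, 0.995, 0.0, -0.0]
wrist_force: [-0.2, 0.4, -3.0]
width: 0.296
finger_force: 40.0
```

The TCP is 3 mm past the key-rest height with no contact force, so the key is in the keyway. I'll press on to the plunger.

>>> move_arm(commands=[[[0, 0, -0.4], [0, 0, 0], -1], [[0, 0, -0.4], [0, 0, 0], -1], [[0, 0, -0.3], [0, 0, 0], -1], [[0, 0, -0.3], [0, 0, 0], -1], [[0, 0, -0.2], [0, 0, 0], -1], [[0, 0, 0], [0, 0, 0], -1]], newtons=55)

```text
time_s: 9.28
ee_pos: [0.5361, -0.2074, 0.0858]
ee_rot: [0.098, 0.995, 0.0, 0.0]
wrist_force: [-1.0, 0.9, 4.7]
width: 0.295
finger_force: 55.0
```

>>> move_arm(commands=[[[0, 0, -0.2], [0, 0, 0], -1], [[0, 0, -0.1], [0, 0, 0], -1], [[0, 0, -0.1], [0, 0, 0], -1], [[0, 0, 0], [0, 0, 0], -1], [[0, 0, 0], [0, 0, 0], -1]])

```text
time_s: 9.9
ee_pos: [0.5361, -0.2074, 0.0826]
ee_rot: [0.098, 0.995, 0.0, 0.0]
wrist_force: [-2.0, 1.8, 10.5]
width: 0.293
finger_force: 55.0
```

>>> move_arm(commands=[[[0, 0, -0.1], [0, 0, 0], -1], [[0, 0, -0.1], [0, 0, 0], -1], [[0, 0, 0], [0, 0, 0], -1], [[0, 0, 0], [0, 0, 0], -1], [[0, 0, 0], [0, 0, 0], -1]])

```text
time_s: 10.52
ee_pos: [0.5361, -0.2074, 0.0826]
ee_rot: [0.098, 0.995, 0.001, 0.0]
wrist_force: [-7.1, 3.6, 21.9]
width: 0.297
finger_force: 55.0
```

```bash
python3 - <<'E'
from rect import *
c=cam("wrist");d=cam("side");s=manip.get_state();print(s["time_s"],s["ee_pos"],s["wrist_force"],s["torque"])
u,v=map(int,proj(d,[.536,-.207,.08]))
cv2.imwrite("pics/w4.png",np.hstack([cv2.resize(c["image"][60:300,200:440],(400,400),interpolation=2),cv2.resize(d["image"][v-40:v+40,u-40:u+40],(400,400),interpolation=2)]))
E
```

```text
10.625 [ 0.53611516 -0.20741568  0.08257461] [-7.58038432  4.14892038 23.93343417] [0.82333612 1.64147451 0.01627984]
```

View pics/w4.png

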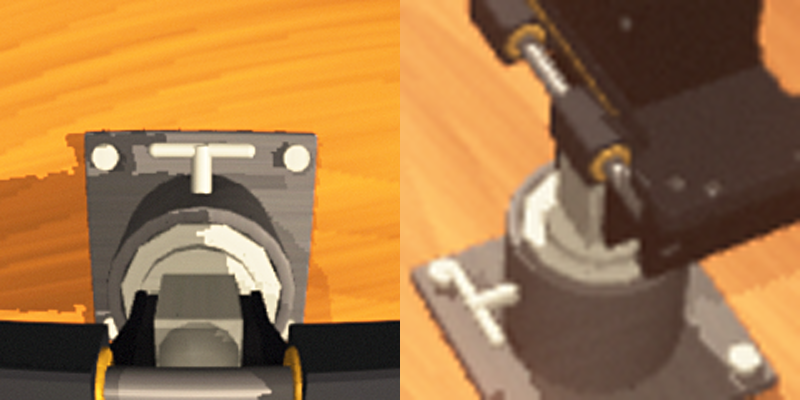

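Both views show the collar flat on the hub's face. The TCP stopped at 0.0826 m, the predicted flush height, while the force rose to about 24 N. I'll let it settle briefly, then hand in.

>>> move_arm(commands=[[[0, 0, 0], [0, 0, 0], -1], [[0, 0, 0], [0, 0, 0], -1], [[0, 0, 0], [0, 0, 0], -1], [[0, 0, 0], [0, 0, 0], -1]])

```text
time_s: 11.12
ee_pos: [0.5361, -0.2074, 0.0825]
ee_rot: [0.098, 0.995, 0.001, 0.0]
wrist_force: [-7.8, 4.4, 23.6]
width: 0.297
finger_force: 55.0
```

```bash
python3 -c "
from cell import manip
print(manip.job_done())"
```

```text
the job is handed in; nothing more can be done
None
```

The square-head stake is keyed into the right-hand hub with its collar flush, and I handed the job in at about 11 s with the stake still gripped at 55 N and about 24 N at the wrist pressing it down.

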